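Slide the top glass plate off the stack onto the light box

ROBOT

A 6-joint arm with a two-finger parallel gripper is mounted at the origin on the work surface. World frame = base frame: x ahead of the robot, y to its left, z up, the work surface at z = 0. Lengths are in m, angles in rad, forces in N, time in s.
With the tool pointing down it reaches from about 0.35 to 0.875 m from the base axis. Payload 4.2 kg.
Tool frame: the origin (TCP) lies on the centre line of the jaws, within the pads' length; the fingertips stand 19 mm ahead of it and the grasp point (between the pads) is the TCP (r.tcp_to_tips is the distance from the TCP to the fingertips, in m); z points along the fingers, y is the line along which they close (so a half turn about z gives the same grasp; the last joint's range is limited). The gripper opens to 87 mm and grips with 3 to 60 N. Pads are 19 mm wide; open, the fingers measure 117 mm over their backs; the gripper's body (75 mm by 190 mm) begins 51 mm behind the grasp point.
Start: joints at [-1.044, 0.385, 0.008, 0, -1.194, -0.259], TCP at [0.165, -0.603, 0.213] pointing down, gripper open.
Joint ranges: [-3.14, 3.14], [-1.21, 2.06], [-1.07, 1.41], [-3.16, 2.05], [-2.99, -0.16], [-3.1, 3.1]. Speed limits (rad/s): [2.79, 2.79, 3.14, 3.14, 3.14, 3.14].

INTERFACE

Orientations are given as a rotation vector (axis times angle).
In Python, from bench import sensors, vision, r gives the robot as it stands.
- The arm moves only by the tool move_arm, never from a script. Its argument "deltas" is a list of rows, each a list of 6 numbers: the shift along the world's x, y, z in cm, then the turn, a rotation vector about the world's x, y, z in degrees. In form: [[tx, ty, tz, ax, ay, az], ...]. A call has 1 to 8 rows; each row shifts and turns the commanded pose from where the row before left it; what a row does not reach is not made up. A row lasts 1/10 s, in which the tool goes at most 50 mm and 8.59 degrees, less where a joint would pass 70% of its speed; a pose out of reach is approached as far as the arm can. A call with a gripper value outside its range is refused whole. "claw" is the opening, from -1 (shut) to 1 (fully open), set as the call begins (left out, the last holds). The fingers move at their own pace and stop on an object; the grip force is fixed at half the most. Time passes only in rows, so rows that do not move let the fingers close. It gives the time, the measured TCP pose, the force, the opening and the grip force at its end, in the units of the state.
- sensors.read_state(): the state, without advancing time (a new reading comes with each control period).
- vision.snapshot(name): name is "scene" or "top" or "wrist"; returns the picture (384x512x3 uint8, red, green, blue); there is no depth.
- vision.get_calibration(name): a dict with "mtx" (3x3 intrinsics, pixels), "view" (4x4, takes a point from world to camera coordinates); the wrist camera has in their place "tool_from_camera" (4x4, takes a point from camera to tool coordinates, whose origin is the TCP and whose axes are the flange's). Camera axes: x right, y down, z forward; pixel columns grow to the right and rows downward; lengths in m; the calibration is good to about 2 mm. A picture is of the moment at which its call begins: read the wrist's pose just before it. get_calibration takes no time and is no camera call.
- r.job_done(): hands the job in; it is judged then, once.
The state is a dict: "time_s": time; "q": joint angles; "joint_vel": joint speeds; "joint_torque": joint torques, N m; "tcp_pos": TCP position; "orientation": TCP orientation; "ft_force": force on the tool from outside, world axes, zero at the start; "ft_torque": the same for the moment, N m; "grip_width": finger opening in m; "grip_force": force on a finger pad.
Only numpy, scipy, OpenCV 4.12 (cv2) and the standard library are available. Lean on these libraries where they do the work, as an engineer would, in place of code of your own. Each camera call takes 0.05 s, during which the arm holds its last target. There are 200 camera calls.

TASK

Press lightly (under 25 N) on the amber glass plate on top of the stack and slide it flat off the stack onto the light box, leaving the green plates in place. First push it home against the black stop bar with about 5 N, then along the bar against the brass side rail, again with about 5 N, and leave it square in that corner, touching both. Above 8 N against either one the glass edge chips; never tip the plate up, and leave everything else where it stands.

Things in the scene. Friction and masses are not known exactly. Their poses are not given: they have to be found in the camera images.
- top_plate: Top plate of the stack: amber glass, 100 x 100 x 6 mm, 0.1 to 0.2 kg, red band along its +y edge. Origin: centre of its underside; z up. It lies on three green plates in the rack. Glass slides easily on glass and on the light box (friction 0.10 to 0.15); its matt top face grips the fingertips better (0.45 to 0.65), so a 5 N push at its edge takes a press of 8 to 12 N.
- station: Fixed unit on the table: a blue light box with white top (+y end) and a grey plate rack (-y end). Origin on the table, z up; the unit's own axes, in mm, are used in all entries. Light box: top at z 40, x -85 to 95, y -41 to 240. Side rail on it: y -30 to 200, top at z 52. The plate's way from rack to stop runs along +y.
- rack (a point): Centre of the rack's floor (station 0, -93, 24). Cheeks with inner faces 52 mm to either side in x and a back wall 52 mm to -y rise to z 58; the rack is open to +y, where the light box's edge (y -41) holds back the green plates only. Four plates lie in it with 1 to 2 mm play; the top one spans z 42 to 48, its underside 2 mm above the light box.
- side_rail: Fixed brass rail on the light box, 230 x 10 x 12 mm, along the station's y. Origin on its face that looks to station -x, at station (75, 85, 46); axes as the station's. The plate's +x edge is to bear on this face.
- stop_bar: Black stop bar across the light box, 150 x 14 x 12 mm, with two small orange knobs to z 59; clamped. Its face looks to the rack (-y) and lies anywhere from station y 85 to 125. Origin on that face, at station x = 0, z = 47; axes as the station's. The plate's +y edge (red band) is to bear on this face.
- plate2: second plate from the top: green glass, 100 x 100 x 6 mm with a white band, in the rack under the top plate; origin at the centre of its underside
- plate3: third plate from the top: green glass, 100 x 100 x 6 mm with a white band, in the rack under the top plate; origin at the centre of its underside
- plate4: bottom plate: green glass, 100 x 100 x 6 mm with a white band, in the rack under the top plate; origin at the centre of its underside
- bottle_a: Bystander: clear bottle with blue cap, 70 mm diameter, 140 tall (mm); origin at the centre of its underside.
- bottle_b: Bystander: clear bottle with blue cap, 56 mm diameter, 110 tall (mm); origin at the centre of its underside.
- beaker: Bystander: empty glass beaker, 70 mm diameter, 90 tall (mm); origin at the centre of its underside.
- petri_dish: Bystander: clear closed dish, 90 mm diameter, 16 tall (mm); origin at the centre of its underside.
- stain_jar: Bystander: small jar with red cap, 34 mm diameter, 50 tall; it stands on the light box behind the stop bar; sizes in mm; origin at the centre of its underside.
Things that resemble listed ones, but are neither listed nor needed, are in the scene too. Of the things like the top_plate, leave any that is grey, pink or purple; of the rest the larger one is meant.

How it is judged:
On the way, in this order (a step that is already met when the one before it is completed fails the run):
1. the top plate has been slid clear of the stack and lies on the light box (y of top_plate in the frame of station above 0.012 m and z of top_plate in the frame of station below 0.0425 m and angle between top_plate's own z axis and vertical below 0.05 rad), for 0.1 s.
2. the plate is pressed home against the stop bar with 3 to 8 N (contact force between top_plate and stop_bar above 3 N), for 0.1 s.
3. the plate is pressed home against the side rail with 3 to 8 N (contact force between top_plate and side_rail above 3 N), for 0.1 s.
At the end, for the whole second after the job is handed in: The amber plate lies flat on the light box, at rest, its edges within 2.5 mm of the stop bar and of the side rail and square to them (0.05 rad); the stop bar is within 3 mm of its setting, the green plates within 6 mm of where they lay (in the rack), and every bystander within 20 mm of its place (x of top_plate in the frame of station above 0.0225 m and y of top_plate in the frame of stop_bar above -0.0525 m and z of top_plate in the frame of station between 0.038 and 0.0415 m and angle between top_plate's own z axis and vertical below 0.03 rad and angle between the y axis of top_plate and the y axis of station, either way round below 0.05 rad and distance of stop_bar from where it was at the start of the episode below 0.003 m and linear speed of top_plate below 0.01 m/s and distance of each of plate2, plate3, plate4 from where it was at the start of the episode below 0.006 m and distance of each of bottle_a, bottle_b, beaker, petri_dish, stain_jar from where it was at the start of the episode below 0.02 m); the robot touches nothing.
It fails at once if the fingers press on the glass plate with more than 25 N (contact force between the fingers and top_plate above 25 N).
It fails at once if the glass plate is tipped up (more than 0.2 rad) (angle between top_plate's own z axis and vertical above 0.2 rad).
It fails at once if the plate is pushed against the stop bar or the side rail with more than 8 N (contact force between top_plate and stop_bar above 8 N or contact force between top_plate and side_rail above 8 N).
It fails at once if a green plate is dragged or lifted more than 8 mm (distance of any of plate2, plate3, plate4 from where it was at the start of the episode above 0.008 m).
It fails at once if a bystander is shifted more than 25 mm (distance of any of bottle_a, bottle_b, beaker, petri_dish, stain_jar from where it was at the start of the episode above 0.025 m).
It also fails if it takes over 64 s, if anything falls off the work surface, if the arm or the gripper's body presses on something with over 40 N, if the wrist force passes 120 N, or if a joint passes its speed limit or range.

## Working session

There is one attempt and no reset: what is moved stays moved. The work goes in short steps, Python scripts to look and compute and a tool call to move; the robot and the scene stay as the last step left them, time stands still between calls to the robot, and variables do not carry over. Pictures are saved under pics/ and viewed, at most 10 in all, crops included, and the job is handed in when it is done.

Besides the shell and the picture viewer there is one more tool, called after "Call:" by a JSON object that holds its "api" and its "payload", one argument or row to a line. move_arm: Moves the arm, as the interface text tells. Its arguments: {"type":"object","properties":{"deltas":{"type":"array","items":{"type":"array","items":{"type":"number"}}},"claw":{"type":"number"}},"required":["deltas"]}

```bash
mkdir -p pics; ls
python3 - <<'E'
from bench import sensors, vision, r
import cv2, numpy as np
for n in ("scene","top"):
    im=vision.snapshot(n); cv2.imwrite(f"pics/{n}0.png",im[:,:,::-1])
    c=vision.get_calibration(n); print(n,np.round(c["mtx"],1).tolist(),np.round(c["view"],4).tolist())
print(np.round(vision.get_calibration("wrist")["tool_from_camera"],4).tolist(), np.round(vision.get_calibration("wrist")["mtx"],1).tolist())
print(sensors.read_state())
E
```

```text
pics
scene [[393.7, 0.0, 254.0], [0.0, 393.7, 198.0], [0.0, 0.0, 1.0]] [[-0.0297, 0.9995, 0.0124, -0.0102], [0.5965, 0.0277, -0.8021, -0.2688], [-0.802, -0.0164, -0.597, 1.5585], [0.0, 0.0, 0.0, 1.0]]
top [[431.9, 0.0, 256.9], [0.0, 431.9, 197.7], [0.0, 0.0, 1.0]] [[0.0691, -0.9976, 0.0057, 0.0088], [-0.9749, -0.0687, -0.2119, 0.5189], [0.2118, 0.0091, -0.9773, 1.2797], [0.0, 0.0, 0.0, 1.0]]
[[-0.0005, -0.9573, -0.2893, 0.0796], [1.0, -0.0004, -0.0003, -0.0001], [0.0001, -0.2893, 0.9573, -0.1718], [0.0, 0.0, 0.0, 1.0]] [[320.1, 0.0, 253.8], [0.0, 320.1, 188.1], [0.0, 0.0, 1.0]]
{'time_s': 0.1, 'q': array([-1.04441011e+00,  3.85484585e-01,  6.79628296e-03, -4.28553049e-04,
       -1.19400399e+00, -2.58602350e-01]), 'joint_vel': array([ 0.00029424, -0.00075017,  0.00294279,  0.00383019,  0.00112012,
       -0.00095264]), 'joint_torque': array([-3.32304262e-04, -3.91687846e+01,  1.87936234e+01,  4.23191339e+00,
        1.34758162e-02, -7.11457619e-05]), 'tcp_pos': array([ 0.16524657, -0.60219683,  0.21208022]), 'orientation': array([ 4.19084361e-01, -3.11315272e+00, -2.99069625e-03]), 'ft_force': array([-0.26160488,  0.16558705, -0.15054502]), 'ft_torque': array([-0.05075281,  0.02095199, -0.00759032]), 'grip_force': 0.0, 'grip_width': 0.0872886323592726}
```

View pics/top0.png

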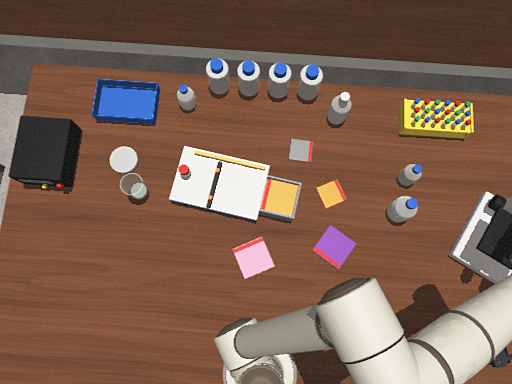

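View pics/scene0.png

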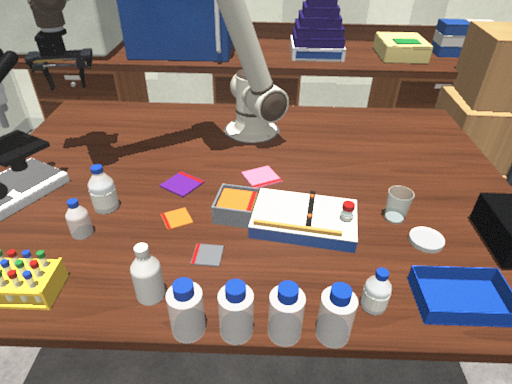

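The top view shows the station at about (230,185): white light box, black bar at (214,185), brass rail along the top edge at (230,159), and the rack on the right at (281,198).

Candidates like the top plate:
- Amber in the rack at (281,198), red band on its bar side.
- Small orange loose plate at (331,193).
- Grey at (301,150), pink at (253,257) and purple at (334,246). All three are excluded by colour.

The amber plate in the rack is the larger of the remaining two and it lies in the rack, so it fits. I'll confirm it in a crop and measure.

```bash
cat > h.py <<'E'
from bench import sensors, vision, r
import cv2, numpy as np
from scipy.spatial.transform import Rotation as R
def cam(n, st=None):
    c=vision.get_calibration(n); K=np.array(c["mtx"])
    if n=="wrist":
        st=st or sensors.read_state(); T=np.eye(4); T[:3,:3]=R.from_rotvec(st["orientation"]).as_matrix(); T[:3,3]=st["tcp_pos"]
        V=np.linalg.inv(T@np.array(c["tool_from_camera"]))
    else: V=np.array(c["view"])
    return K,V
def ray(px,z,C):   # pixels -> world points on plane z
    K,V=C; W=np.linalg.inv(V); px=np.atleast_2d(np.asarray(px,float))
    d=(W[:3,:3]@np.linalg.inv(K)@np.c_[px,np.ones(len(px))].T).T; o=W[:3,3]
    return o+d*((z-o[2])/d[:,2])[:,None]
def proj(P,C):
    K,V=C; p=(V[:3,:3]@np.atleast_2d(P).T).T+V[:3,3]; q=(K@p.T).T; return q[:,:2]/q[:,2:]
def blobs(im,lo,hi,amin=15):
    m=cv2.inRange(cv2.cvtColor(im,cv2.COLOR_RGB2HSV),np.array(lo),np.array(hi))
    n,l,s,c=cv2.connectedComponentsWithStats(m); return m,[(i,s[i,4],c[i],(l==i).astype(np.uint8)) for i in range(1,n) if s[i,4]>=amin]
E
python3 - <<'E'
from h import *
im=cv2.imread("pics/top0.png")[:,:,::-1].copy(); C=cam("top")
cv2.imwrite("pics/crop.png",cv2.resize(im[135:235,160:360,::-1],None,fx=4,fy=4,interpolation=cv2.INTER_CUBIC))
for nm,lo,hi,z in (("amber/orange",(12,120,120),(24,255,255),.048),("white",(0,0,215),(179,35,255),.04),("red",(0,180,120),(6,255,255),.048),("dark",(0,0,0),(179,255,40),.052)):
    for i,a,c,m in blobs(im,lo,hi)[1]:
        if 150<c[0]<360 and 130<c[1]<240:
            b=cv2.minAreaRect(cv2.findContours(m,0,1)[0][0]); print(nm,a,c.round(1),ray(c,z,C)[0].round(4),np.round(b[1],1),round(b[2],1))
E
```

```text
amber/orange 109 [224.7 159.6] [0.6348 0.1554 0.048 ] [71.3  2.9] 14.0
amber/orange 869 [281.3 197.2] [ 0.5256 -0.0305  0.048 ] [27.9 31.2] 12.5
amber/orange 467 [329.3 194.3] [ 0.5456 -0.1795  0.048 ] [24.2 19.8] 65.0
amber/orange 30 [330.3 226. ] [ 0.4458 -0.1859  0.048 ] [ 7.7 16.3] 79.4
white 4205 [220.5 184.3] [0.5555 0.1625 0.04  ] [90.1 55.7] 13.3
red 37 [183.  168.9] [0.595  0.2838 0.048 ] [8.6 8. ] 56.3
```

View pics/crop.png

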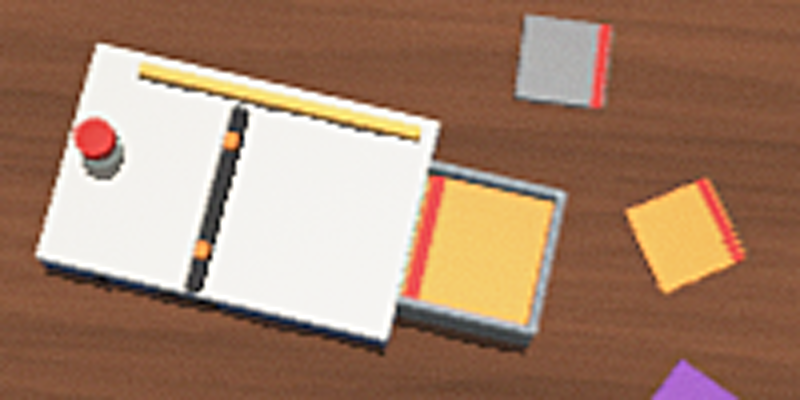

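The crop confirms it: the large amber plate with its red band to the left (crop 430,235) lies in the grey rack. Bar face is near crop (225,195), rail from (140,70) to (420,132). Next I fit the station pose from the box corners.

```bash
cat >> h.py <<'E'
def fit2(S,W):   # rigid 2D fit station->world
    S=np.asarray(S,float);W=np.asarray(W,float)[:,:2]; s=S-S.mean(0); w=W-W.mean(0)
    a=np.arctan2((s[:,0]*w[:,1]-s[:,1]*w[:,0]).sum(),(s*w).sum()); M=np.array([[np.cos(a),-np.sin(a)],[np.sin(a),np.cos(a)]])
    t=W.mean(0)-M@S.mean(0); return a,t,np.linalg.norm(S@M.T+t-W,axis=1)
E
python3 - <<'E'
from h import *
C=cam("top"); f=lambda p: np.array(p)/4+np.array([160,135])-.375
S=[(.095,.24),(.095,-.041),(-.085,-.041),(-.085,.24)]
W=ray(f([(97,43),(440,122),(385,343),(40,255)]),.04,C)
a,t,e=fit2(S,W); print(np.degrees(a),t,e)
M=np.array([[np.cos(a),-np.sin(a)],[np.sin(a),np.cos(a)]])
loc=lambda p,z:((ray(f(p),z,C)[:,:2]-t)@M).round(4)
print("knobs",loc([(232,140),(202,250)],.058),"bar lower right edge top",loc([(247,112),(203,288)],.053))
print("rail ends",loc([(140,70),(420,132)],.052),"plate",loc([(484,251)],.048), "rack ctr world",M@[0,-.093]+t)
st=sensors.read_state(); print(R.from_rotvec(st["orientation"]).as_matrix().round(3))
E
```

```text
-9.707499627818374 [0.54134018 0.06851409] [0.00172344 0.0010073  0.00220595 0.0027231 ]
knobs [[ 0.0377  0.1132]
 [-0.053   0.1132]] bar lower right edge top [[ 0.0639  0.1083]
 [-0.0808  0.1054]]
rail ends [[ 0.0776  0.1995]
 [ 0.0807 -0.0279]] plate [[ 0.0002 -0.0985]] rack ctr world [ 0.52565867 -0.02315428]
[[-0.964 -0.264 -0.001]
 [-0.264  0.964  0.002]
 [ 0.     0.002 -1.   ]]
```

Call:
{"api": "move_arm", "payload": {
  "deltas": [
    [2.2,3.6,0.4,0,0,4.1],
    [2.2,3.6,0.4,0,0,4.1],
    [2.2,3.6,0.4,0,0,4.1],
    [2.2,3.6,0.4,0,0,4.1],
    [2.2,3.6,0.4,0,0,4.1],
    [2.2,3.6,0.4,0,0,4.1],
    [2.2,3.6,0.4,0,0,4.1],
    [2.2,3.6,0.4,0,0,4.1]
  ],
  "claw": -0.3
}}

```text
time_s: 0.9
tcp_pos: [0.3417, -0.313, 0.245]
orientation: [1.285, -2.867, -0.001]
ft_force: [1.0, -1.5, -0.0]
grip_width: 0.0336
grip_force: 0.0
```

Call:
{"api": "move_arm", "payload": {
  "deltas": [
    [2.3,3.6,0.2,0,0,4.1],
    [2.3,3.6,0.2,0,0,4.1],
    [2.3,3.6,0.2,0,0,4.1],
    [2.3,3.6,0.2,0,0,4.1],
    [2.3,3.6,0.2,0,0,4.1],
    [2.3,3.6,0.2,0,0,4.0],
    [2.3,3.6,0.2,0,0,4.0],
    [2.3,3.6,0.2,0,0,4.0]
  ]
}}

```text
time_s: 1.7
tcp_pos: [0.5257, -0.025, 0.2609]
orientation: [2.036, -2.392, -0.001]
ft_force: [0.5, -0.8, 0.1]
grip_width: 0.0303
grip_force: 0.0
```

Run:
```python
from h import *
vision.snapshot("top") # settle
s=sensors.read_state(); im=vision.snapshot("wrist"); cv2.imwrite("pics/w1.png",im[:,:,::-1])
import pickle; pickle.dump(s,open("w1.pkl","wb"))
print({k:np.round(s[k],4) for k in ("time_s","tcp_pos","orientation","ft_force","ft_torque","grip_width","q")})
Rm=R.from_rotvec(s["orientation"]).as_matrix(); print(Rm.round(3), np.degrees(np.arctan2(-Rm[1,1],-Rm[0,1])))
```

```text
{'time_s': np.float64(1.75), 'tcp_pos': array([ 0.5296, -0.0211,  0.2606]), 'orientation': array([-2.0421e+00,  2.3839e+00, -1.5000e-03]), 'ft_force': array([3.5826, 2.174 , 0.5975]), 'ft_torque': array([ 0.1964, -0.4947, -0.015 ]), 'grip_width': np.float64(0.0307), 'q': array([ 2.6620e-01,  1.8910e-01, -1.4620e-01, -3.0000e-04, -1.2327e+00,
       -4.2030e-01])}
[[-0.154 -0.988  0.003]
 [-0.988  0.154  0.001]
 [-0.001 -0.002 -1.   ]] -8.832735999537727
```

View pics/w1.png

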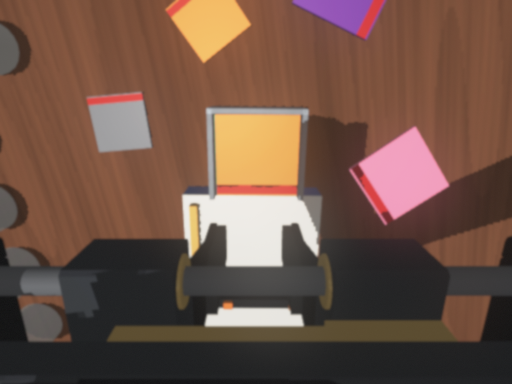

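The wrist view shows the rack at (257,150) with the amber plate, red band at row 189. The light box edge is at row ~190 and the rail at (195,230). I'll measure the plate and box edge in a settled picture.

Run:
```python
from h import *
vision.snapshot("top"); vision.snapshot("top")
s=sensors.read_state(); im=vision.snapshot("wrist"); C=cam("wrist",s); hsv=cv2.cvtColor(im,cv2.COLOR_RGB2HSV)
print({k:np.round(s[k],4) for k in ("time_s","tcp_pos","ft_force","ft_torque")})
Rm=R.from_rotvec(s["orientation"]).as_matrix(); print("tool yaw",np.degrees(np.arctan2(-Rm[1,1],-Rm[0,1])),"tilt",Rm[:2,2].round(4))
m=((hsv[...,0]<24)&(hsv[...,1]>120)&(hsv[...,2]>90)).astype(np.uint8); n,l,st,c=cv2.connectedComponentsWithStats(m)
for i in range(1,n):
    if st[i,4]>200:
        x,y,w,h=st[i,:4]; p=cv2.findContours((l==i).astype(np.uint8),0,1)[0][0][:,0]
        z=.052 if w<20 else .048
        W=ray(p,z,C)[:,:2].astype(np.float32); b=cv2.minAreaRect(W*1000); print(st[i],c[i].round(1),"ctr",np.round(b[0],1),np.round(b[1],1),round(b[2],2))
# box edge, two spots beside rack
g=hsv[...,2].astype(float); wh=(hsv[...,1]<40)&(hsv[...,2]>200)
for col in (205,212,295,305,187,312):
    r_=np.where(wh[185:240,col])[0]; print(col, r_[:1]+185, ray((col,r_[0]+185-.5),.04,C)[0,:2].round(4) if len(r_) else None)
for row in (205,215,225,235):
    c_=np.where(wh[row,170:340])[0]+170; print(row,c_[0],c_[-1],ray([(c_[0]-.5,row),(c_[-1]+.5,row)],.04,C)[:,:2].round(4).tolist())
```

```text
{'time_s': np.float64(1.9), 'tcp_pos': array([ 0.5253, -0.0259,  0.2602]), 'ft_force': array([-0.5276,  0.5795,  0.4068]), 'ft_torque': array([ 0.0159,  0.1323, -0.049 ])}
tool yaw -9.28253793714928 tilt [-0.002  -0.0002]
[    0     0   512   265 81042] [227.9  98.4] ctr [531.1 -42.2] [315.6 643.4] 80.72
[ 211  120   86   79 6544] [253.5 158.5] ctr [525.4 -25. ] [ 96.9 101.3] 80.64
[188 210   9  48 320] [191.4 234.4] ctr [619.6  57.3] [66.6 10.5] 77.29
[ 423  216   89   50 2639] [472.6 244.7] ctr [260.2 143. ] [115.   65.6] 10.26
[ 20 297  45  19 528] [ 43.  303.4] ctr [853.9 131.6] [29.8 60. ] 78.92
[ 439  296   51   45 1737] [464.9 316.8] ctr [267.7 251. ] [75.  64.2] 80.61
205 [201] [0.5961 0.0186]
212 [201] [0.5872 0.02  ]
295 [204] [0.4817 0.0416]
305 [211] [0.47   0.0534]
187 [200] [0.6188 0.0135]
312 [227] [0.4634 0.0774]
205 180 302 [[0.63, 0.0192], [0.4723, 0.0453]]
215 180 306 [[0.6332, 0.0328], [0.4688, 0.06]]
225 181 310 [[0.6351, 0.0469], [0.4652, 0.075]]
235 182 314 [[0.6371, 0.0613], [0.4615, 0.0903]]
```

Call:
{"api": "move_arm", "payload": {
  "deltas": [
    [0,0,-2,0,0,-0.3],
    [0,0,-4,0,0,0],
    [0,0,-4,0,0,0],
    [0,0,-4,0,0,0],
    [0,0,-2.5,0,0,0],
    [0,0,-1.2,0,0,0],
    [0,0,-0.4,0,0,0],
    [0,0,0,0,0,0]
  ]
}}

```text
time_s: 2.75
tcp_pos: [0.5258, -0.0271, 0.0807]
orientation: [-2.025, 2.401, -0.001]
ft_force: [-0.2, 0.9, -0.4]
grip_width: 0.0302
grip_force: 0.0
```

Call:
{"api": "move_arm", "payload": {
  "deltas": [
    [0,0,0,0,0,0],
    [0,0,-0.2,0,0,0],
    [0,0,-0.2,0,0,0],
    [0,0,0,0,0,0]
  ]
}}

```text
time_s: 3.15
tcp_pos: [0.5254, -0.0266, 0.0762]
orientation: [-2.026, 2.4, -0.0]
ft_force: [-0.6, 0.4, 0.2]
grip_width: 0.0305
grip_force: 0.0
```

```bash
cat >> h.py <<'E'
PS=np.radians(-9.6); ST=np.array([[np.cos(PS),-np.sin(PS)],[np.sin(PS),np.cos(PS)]]); T0=np.array([0.5413,0.0685])
def show():
    s=sensors.read_state(); Rm=R.from_rotvec(s["orientation"]).as_matrix()
    print("t",round(s["time_s"],2),"tcp",s["tcp_pos"].round(4),"st",((s["tcp_pos"][:2]-T0)@ST).round(4),"yaw",round(np.degrees(np.arctan2(-Rm[1,1],-Rm[0,1])),2),"F_st",(s["ft_force"][:2]@ST).round(2),"Fz",round(s["ft_force"][2],2),"M",s["ft_torque"].round(2),"tilt",Rm[:2,2].round(4))
E
python3 -c "
from h import *
show()"
```

```text
t 3.15 tcp [ 0.5254 -0.0266  0.0762] st [ 0.0001 -0.0965] yaw -9.66 F_st [-0.62  0.28] Fz 0.17 M [-0.    0.09 -0.02] tilt [0.0002 0.0001]
```

Call:
{"api": "move_arm", "payload": {
  "deltas": [
    [0,0,-0.2,0,0,0],
    [0,0,-0.2,0,0,0],
    [0,0,-0.2,0,0,0],
    [0,0,-0.1,0,0,0],
    [0,0,-0.05,0,0,0],
    [0,0,0,0,0,0],
    [0,0,0,0,0,0]
  ]
}}

```text
time_s: 3.85
tcp_pos: [0.5255, -0.0267, 0.0686]
orientation: [-2.027, 2.4, -0.0]
ft_force: [0.5, 0.3, 0.6]
grip_width: 0.0302
grip_force: 0.0
```

Call:
{"api": "move_arm", "payload": {
  "deltas": [
    [0,0,-0.05,0,0,0],
    [0,0,0,0,0,0],
    [0,0,0,0,0,0]
  ]
}}

```text
time_s: 4.15
tcp_pos: [0.5254, -0.0267, 0.0681]
orientation: [2.027, -2.401, -0.0]
ft_force: [0.7, -0.3, 0.1]
grip_width: 0.0303
grip_force: 0.0
```

Call:
{"api": "move_arm", "payload": {
  "deltas": [
    [0,0,-0.05,0,0,0],
    [0,0,0,0,0,0],
    [0,0,0,0,0,0]
  ]
}}

```text
time_s: 4.45
tcp_pos: [0.5254, -0.0267, 0.0675]
orientation: [2.027, -2.401, -0.0]
ft_force: [0.0, 0.1, -0.5]
grip_width: 0.0306
grip_force: 0.0
```

Call:
{"api": "move_arm", "payload": {
  "deltas": [
    [0,0,-0.05,0,0,0],
    [0,0,0,0,0,0],
    [0,0,0,0,0,0]
  ]
}}

```text
time_s: 4.75
tcp_pos: [0.5254, -0.0267, 0.067]
orientation: [2.026, -2.4, -0.0]
ft_force: [-0.1, -0.3, 0.7]
grip_width: 0.0306
grip_force: 0.0
```

Call:
{"api": "move_arm", "payload": {
  "deltas": [
    [0,0,-0.03,0,0,0],
    [0,0,0,0,0,0],
    [0,0,0,0,0,0]
  ]
}}

```text
time_s: 5.05
tcp_pos: [0.5254, -0.0267, 0.0667]
orientation: [2.027, -2.401, -0.0]
ft_force: [-0.5, -0.3, 0.4]
grip_width: 0.0308
grip_force: 0.0
```

Call:
{"api": "move_arm", "payload": {
  "deltas": [
    [0,0,-0.03,0,0,0],
    [0,0,0,0,0,0],
    [0,0,0,0,0,0]
  ]
}}

```text
time_s: 5.35
tcp_pos: [0.5254, -0.0267, 0.0664]
orientation: [2.027, -2.4, -0.0]
ft_force: [0.6, 0.4, 0.2]
grip_width: 0.0304
grip_force: 0.0
```

Call:
{"api": "move_arm", "payload": {
  "deltas": [
    [0,0,-0.03,0,0,0],
    [0,0,0,0,0,0],
    [0,0,0,0,0,0]
  ]
}}

```text
time_s: 5.65
tcp_pos: [0.5254, -0.0267, 0.0661]
orientation: [2.026, -2.401, -0.0]
ft_force: [-0.8, -0.3, -0.3]
grip_width: 0.0306
grip_force: 0.0
```

Call:
{"api": "move_arm", "payload": {
  "deltas": [
    [0,0,-0.03,0,0,0],
    [0,0,0,0,0,0],
    [0,0,0,0,0,0]
  ]
}}

```text
time_s: 5.95
tcp_pos: [0.5254, -0.0267, 0.0658]
orientation: [-2.027, 2.401, -0.0]
ft_force: [-1.7, -0.8, 0.7]
grip_width: 0.0305
grip_force: 0.0
```

Call:
{"api": "move_arm", "payload": {
  "deltas": [
    [0,0,-0.03,0,0,0],
    [0,0,0,0,0,0],
    [0,0,0,0,0,0]
  ]
}}

```text
time_s: 6.25
tcp_pos: [0.5254, -0.0267, 0.0655]
orientation: [-2.027, 2.401, 0.0]
ft_force: [-0.1, 0.3, -0.1]
grip_width: 0.0306
grip_force: 0.0
```

```bash
python3 -c "
from h import *
print(r.tcp_to_tips); show()"
```

```text
0.019
t 6.25 tcp [ 0.5254 -0.0267  0.0655] st [ 0.0002 -0.0965] yaw -9.66 F_st [-0.14  0.29] Fz -0.06 M [ 0.05  0.13 -0.03] tilt [-0.  0.]
```

Call:
{"api": "move_arm", "payload": {
  "deltas": [
    [0,0,-0.03,0,0,0],
    [0,0,0,0,0,0],
    [0,0,0,0,0,0]
  ]
}}

```text
time_s: 6.55
tcp_pos: [0.5254, -0.0267, 0.0652]
orientation: [2.027, -2.401, -0.0]
ft_force: [-0.2, -0.7, -0.2]
grip_width: 0.0303
grip_force: 0.0
```

Call:
{"api": "move_arm", "payload": {
  "deltas": [
    [0,0,-0.03,0,0,0],
    [0,0,0,0,0,0],
    [0,0,0,0,0,0]
  ]
}}

```text
time_s: 6.85
tcp_pos: [0.5254, -0.0267, 0.0649]
orientation: [2.026, -2.401, -0.0]
ft_force: [0.4, -0.1, -0.3]
grip_width: 0.0304
grip_force: 0.0
```

Call:
{"api": "move_arm", "payload": {
  "deltas": [
    [0,0,-0.03,0,0,0],
    [0,0,0,0,0,0],
    [0,0,0,0,0,0]
  ]
}}

```text
time_s: 7.15
tcp_pos: [0.5254, -0.0267, 0.0646]
orientation: [2.026, -2.401, -0.0]
ft_force: [-0.9, -0.1, -0.2]
grip_width: 0.0308
grip_force: 0.0
```

Call:
{"api": "move_arm", "payload": {
  "deltas": [
    [0,0,-0.04,0,0,0],
    [0,0,0,0,0,0]
  ]
}}

```text
time_s: 7.35
tcp_pos: [0.5254, -0.0267, 0.0642]
orientation: [2.027, -2.4, -0.0]
ft_force: [-0.1, -0.8, 0.4]
grip_width: 0.0301
grip_force: 0.0
```

Call:
{"api": "move_arm", "payload": {
  "deltas": [
    [0,0,-0.04,0,0,0],
    [0,0,0,0,0,0]
  ]
}}

```text
time_s: 7.55
tcp_pos: [0.5254, -0.0267, 0.0638]
orientation: [2.027, -2.401, -0.0]
ft_force: [-0.0, -0.5, -0.2]
grip_width: 0.0305
grip_force: 0.0
```

Call:
{"api": "move_arm", "payload": {
  "deltas": [
    [0,0,-0.04,0,0,0],
    [0,0,0,0,0,0]
  ]
}}

```text
time_s: 7.75
tcp_pos: [0.5254, -0.0267, 0.0634]
orientation: [2.027, -2.4, -0.0]
ft_force: [-0.9, -0.6, 1.0]
grip_width: 0.0306
grip_force: 0.0
```

Run:
```python
from h import *
im=vision.snapshot("wrist"); cv2.imwrite("pics/w2.png",im[:,:,::-1])
C=cam("wrist"); s=sensors.read_state(); p=s["tcp_pos"]
print(proj([p, p-[0,0,.019]],C).round(1)); show()
```

```text
[[254.1 233.6]
 [254.  221. ]]
t 7.8 tcp [ 0.5254 -0.0267  0.0634] st [ 0.0002 -0.0965] yaw -9.66 F_st [-1.   -0.81] Fz 0.04 M [0.1  0.05 0.  ] tilt [-0.0001 -0.    ]
```

View pics/w2.png

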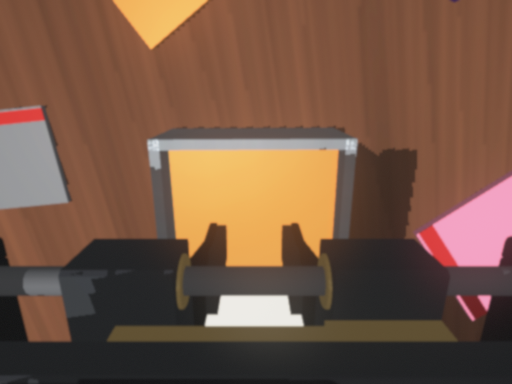

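The wrist view shows the tips over the amber plate at (217,225) and (292,225). The rack is around them, clear on both sides, and they aren't touching yet, so I keep lowering in small steps.

Call:
{"api": "move_arm", "payload": {
  "deltas": [
    [0,0,-0.04,0,0,0],
    [0,0,0,0,0,0]
  ]
}}

```text
time_s: 8.0
tcp_pos: [0.5254, -0.0267, 0.063]
orientation: [2.027, -2.4, -0.0]
ft_force: [-0.4, 0.2, 0.1]
grip_width: 0.0307
grip_force: 0.0
```

Call:
{"api": "move_arm", "payload": {
  "deltas": [
    [0,0,-0.04,0,0,0],
    [0,0,0,0,0,0]
  ]
}}

```text
time_s: 8.2
tcp_pos: [0.5253, -0.0267, 0.0626]
orientation: [2.026, -2.4, -0.0]
ft_force: [0.0, -1.4, 0.4]
grip_width: 0.0303
grip_force: 0.0
```

Call:
{"api": "move_arm", "payload": {
  "deltas": [
    [0,0,-0.04,0,0,0],
    [0,0,0,0,0,0]
  ]
}}

```text
time_s: 8.4
tcp_pos: [0.5254, -0.0267, 0.0622]
orientation: [2.026, -2.4, -0.0]
ft_force: [-0.3, 0.7, -0.5]
grip_width: 0.0303
grip_force: 0.0
```

Call:
{"api": "move_arm", "payload": {
  "deltas": [
    [0,0,-0.04,0,0,0],
    [0,0,0,0,0,0]
  ]
}}

```text
time_s: 8.6
tcp_pos: [0.5254, -0.0267, 0.0618]
orientation: [2.027, -2.401, -0.0]
ft_force: [0.1, 0.1, -0.1]
grip_width: 0.0302
grip_force: 0.0
```

Call:
{"api": "move_arm", "payload": {
  "deltas": [
    [0,0,-0.05,0,0,0],
    [0,0,0,0,0,0]
  ]
}}

```text
time_s: 8.8
tcp_pos: [0.5253, -0.0267, 0.0613]
orientation: [2.026, -2.4, -0.0]
ft_force: [0.1, -0.1, 0.4]
grip_width: 0.0305
grip_force: 0.0
```

Call:
{"api": "move_arm", "payload": {
  "deltas": [
    [0,0,-0.05,0,0,0],
    [0,0,0,0,0,0]
  ]
}}

```text
time_s: 9.0
tcp_pos: [0.5254, -0.0267, 0.0608]
orientation: [2.027, -2.4, -0.0]
ft_force: [-0.4, 0.2, -1.5]
grip_width: 0.0302
grip_force: 0.0
```

Call:
{"api": "move_arm", "payload": {
  "deltas": [
    [0,0,-0.04,0,0,0],
    [0,0,0,0,0,0]
  ]
}}

```text
time_s: 9.2
tcp_pos: [0.5254, -0.0267, 0.0604]
orientation: [2.027, -2.401, -0.0]
ft_force: [-0.3, 0.1, 0.2]
grip_width: 0.0304
grip_force: 0.0
```

Call:
{"api": "move_arm", "payload": {
  "deltas": [
    [0,0,-0.05,0,0,0],
    [0,0,0,0,0,0]
  ]
}}

```text
time_s: 9.4
tcp_pos: [0.5254, -0.0267, 0.0599]
orientation: [2.026, -2.401, -0.0]
ft_force: [0.6, -0.1, 0.3]
grip_width: 0.0306
grip_force: 0.0
```

Call:
{"api": "move_arm", "payload": {
  "deltas": [
    [0,0,-0.05,0,0,0],
    [0,0,0,0,0,0]
  ]
}}

```text
time_s: 9.6
tcp_pos: [0.5253, -0.0267, 0.0594]
orientation: [2.026, -2.4, -0.0]
ft_force: [0.3, 1.0, 0.5]
grip_width: 0.0306
grip_force: 0.0
```

Run:
```python
from h import *
im=vision.snapshot("wrist"); cv2.imwrite("pics/w3.png",cv2.resize(im[130:290,160:350,::-1],None,fx=3.6,fy=3.6,interpolation=cv2.INTER_CUBIC))
```

```text
(no output)
```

View pics/w3.png

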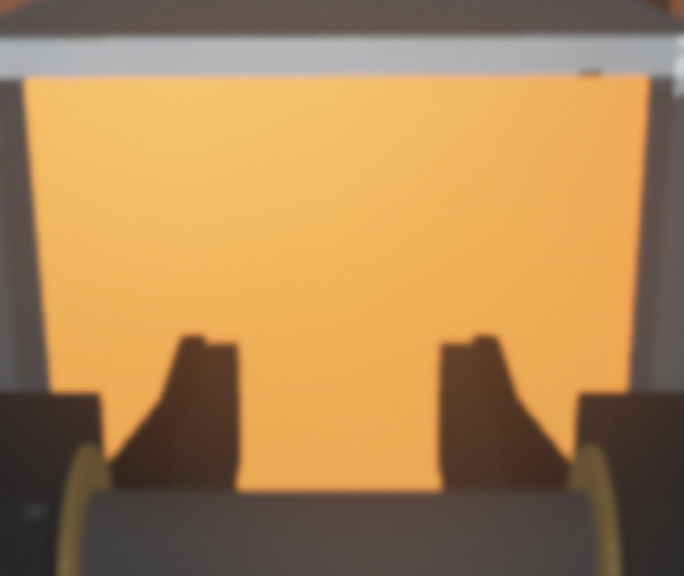

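The pad tips are at crop (222,344) and (460,344). Their gap and depth put them about 20 mm above the plate, so the tips are set further back than stated. I'll go down 8 mm and check again.

Call:
{"api": "move_arm", "payload": {
  "deltas": [
    [0,0,-0.1,0,0,0],
    [0,0,-0.1,0,0,0],
    [0,0,-0.1,0,0,0],
    [0,0,-0.1,0,0,0],
    [0,0,0,0,0,0]
  ]
}}

```text
time_s: 10.15
tcp_pos: [0.5253, -0.0267, 0.0553]
orientation: [2.026, -2.4, -0.0]
ft_force: [0.2, -0.1, -0.2]
grip_width: 0.0308
grip_force: 0.0
```

Call:
{"api": "move_arm", "payload": {
  "deltas": [
    [0,0,-0.1,0,0,0],
    [0,0,-0.1,0,0,0],
    [0,0,-0.1,0,0,0],
    [0,0,-0.1,0,0,0],
    [0,0,0,0,0,0]
  ]
}}

```text
time_s: 10.65
tcp_pos: [0.5253, -0.0267, 0.0513]
orientation: [2.026, -2.4, -0.0]
ft_force: [-0.4, 0.2, 0.6]
grip_width: 0.0305
grip_force: 0.0
```

Run:
```python
from h import *
show(); im=vision.snapshot("wrist"); cv2.imwrite("pics/w4.png",cv2.resize(im[130:290,160:350,::-1],None,fx=3.6,fy=3.6,interpolation=cv2.INTER_CUBIC))
im=vision.snapshot("scene"); cv2.imwrite("pics/s4.png",cv2.resize(im[150:250,180:300,::-1],None,fx=5,fy=5,interpolation=cv2.INTER_CUBIC))
```

```text
t 10.65 tcp [ 0.5253 -0.0267  0.0513] st [ 0.0001 -0.0965] yaw -9.66 F_st [-0.44  0.08] Fz 0.55 M [0.08 0.09 0.02] tilt [-0.0003 -0.0001]
```

View pics/s4.png

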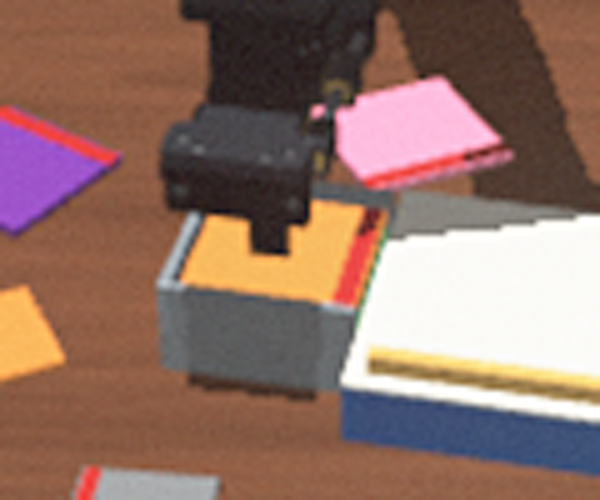

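Run:
```python
from h import *
C=cam("scene"); w=lambda x,y,z: np.r_[ST@[x,y]+T0,z]
for x in (.015,.030):
    print([ (z,((proj(w(x,-.0965,z),C)[0]-[180,150])*5).round(0).tolist()) for z in (.032,.048,.058,.07)])
print("body end x=.095/.05 +y side",[ (x,y,z,((proj(w(x,y,z),C)[0]-[180,150])*5).round(0).tolist()) for x in (.05,.095) for y in(-.134,-.0965,-.059) for z in (.07,.09,.102,.12)])
print("rack corner", ((proj([w(.052,-.145,.058),w(.052,-.041,.058),w(.05,-.043,.048)],C)-[180,150])*5).round(0))
```

```text
[(0.032, [272.0, 288.0]), (0.048, [272.0, 265.0]), (0.058, [271.0, 251.0]), (0.07, [271.0, 233.0])]
[(0.032, [266.0, 304.0]), (0.048, [265.0, 281.0]), (0.058, [265.0, 267.0]), (0.07, [264.0, 249.0])]
body end x=.095/.05 +y side [(0.05, -0.134, 0.07, [188.0, 262.0]), (0.05, -0.134, 0.09, [186.0, 232.0]), (0.05, -0.134, 0.102, [185.0, 214.0]), (0.05, -0.134, 0.12, [184.0, 186.0]), (0.05, -0.0965, 0.07, [256.0, 271.0]), (0.05, -0.0965, 0.09, [255.0, 241.0]), (0.05, -0.0965, 0.102, [254.0, 223.0]), (0.05, -0.0965, 0.12, [253.0, 195.0]), (0.05, -0.059, 0.07, [324.0, 280.0]), (0.05, -0.059, 0.09, [324.0, 250.0]), (0.05, -0.059, 0.102, [324.0, 232.0]), (0.05, -0.059, 0.12, [324.0, 204.0]), (0.095, -0.134, 0.07, [165.0, 313.0]), (0.095, -0.134, 0.09, [163.0, 283.0]), (0.095, -0.134, 0.102, [162.0, 265.0]), (0.095, -0.134, 0.12, [160.0, 236.0]), (0.095, -0.0965, 0.07, [235.0, 323.0]), (0.095, -0.0965, 0.09, [233.0, 293.0]), (0.095, -0.0965, 0.102, [233.0, 274.0]), (0.095, -0.0965, 0.12, [232.0, 246.0]), (0.095, -0.059, 0.07, [305.0, 333.0]), (0.095, -0.059, 0.09, [305.0, 302.0]), (0.095, -0.059, 0.102, [305.0, 284.0]), (0.095, -0.059, 0.12, [304.0, 255.0])]
rack corner [[168. 279.]
 [356. 305.]
 [353. 316.]]
```

View pics/w4.png

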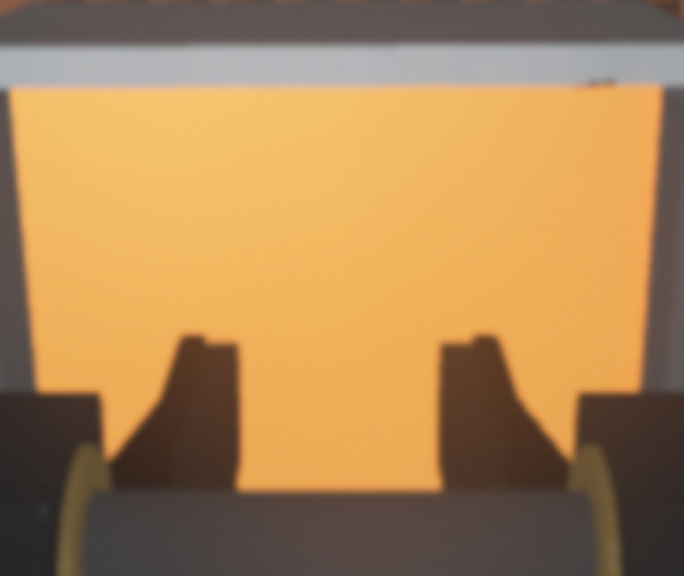

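The scene crop puts the tip at (268,252), z about 60 mm, with the gripper body at z about 105 mm, well clear of the rack. The wrist crop agrees at about 14 mm above the plate. Continuing down.

Call:
{"api": "move_arm", "payload": {
  "deltas": [
    [0,0,-0.1,0,0,0],
    [0,0,-0.1,0,0,0],
    [0,0,-0.1,0,0,0],
    [0,0,-0.1,0,0,0],
    [0,0,0,0,0,0]
  ]
}}

```text
time_s: 11.25
tcp_pos: [0.5253, -0.0267, 0.0473]
orientation: [2.026, -2.4, -0.0]
ft_force: [0.5, 0.7, -0.5]
grip_width: 0.0305
grip_force: 0.0
```

Call:
{"api": "move_arm", "payload": {
  "deltas": [
    [0,0,-0.1,0,0,0],
    [0,0,-0.1,0,0,0],
    [0,0,-0.05,0,0,0],
    [0,0,0,0,0,0]
  ]
}}

```text
time_s: 11.65
tcp_pos: [0.5253, -0.0267, 0.0449]
orientation: [2.026, -2.4, -0.0]
ft_force: [0.4, 0.5, 0.0]
grip_width: 0.0306
grip_force: 0.0
```

Call:
{"api": "move_arm", "payload": {
  "deltas": [
    [0,0,-0.05,0,0,0],
    [0,0,-0.05,0,0,0],
    [0,0,0,0,0,0]
  ]
}}

```text
time_s: 11.95
tcp_pos: [0.5253, -0.0267, 0.0439]
orientation: [2.027, -2.4, -0.0]
ft_force: [-0.5, 0.4, -0.4]
grip_width: 0.0306
grip_force: 0.0
```

Call:
{"api": "move_arm", "payload": {
  "deltas": [
    [0,0,-0.05,0,0,0],
    [0,0,-0.05,0,0,0],
    [0,0,0,0,0,0]
  ]
}}

```text
time_s: 12.25
tcp_pos: [0.5253, -0.0267, 0.0429]
orientation: [2.027, -2.4, -0.0]
ft_force: [-0.2, -0.2, 0.3]
grip_width: 0.0303
grip_force: 0.0
```

Call:
{"api": "move_arm", "payload": {
  "deltas": [
    [0,0,-0.05,0,0,0],
    [0,0,-0.05,0,0,0],
    [0,0,0,0,0,0]
  ]
}}

```text
time_s: 12.55
tcp_pos: [0.5253, -0.0267, 0.0419]
orientation: [2.026, -2.4, -0.0]
ft_force: [-0.9, 0.0, -0.2]
grip_width: 0.0304
grip_force: 0.0
```

Call:
{"api": "move_arm", "payload": {
  "deltas": [
    [0,0,-0.04,0,0,0],
    [0,0,-0.04,0,0,0],
    [0,0,0,0,0,0]
  ]
}}

```text
time_s: 12.85
tcp_pos: [0.5254, -0.0267, 0.0411]
orientation: [2.027, -2.401, -0.0]
ft_force: [-0.2, -1.0, -0.5]
grip_width: 0.0306
grip_force: 0.0
```

Call:
{"api": "move_arm", "payload": {
  "deltas": [
    [0,0,-0.04,0,0,0],
    [0,0,-0.04,0,0,0],
    [0,0,0,0,0,0]
  ]
}}

```text
time_s: 13.15
tcp_pos: [0.5254, -0.0267, 0.0403]
orientation: [2.027, -2.4, -0.0]
ft_force: [-0.2, 0.4, -0.4]
grip_width: 0.0308
grip_force: 0.0
```

Call:
{"api": "move_arm", "payload": {
  "deltas": [
    [0,0,-0.04,0,0,0],
    [0,0,-0.04,0,0,0],
    [0,0,0,0,0,0]
  ]
}}

```text
time_s: 13.45
tcp_pos: [0.5253, -0.0267, 0.0395]
orientation: [2.026, -2.4, -0.0]
ft_force: [-0.5, -0.7, 0.1]
grip_width: 0.0304
grip_force: 0.0
```

Call:
{"api": "move_arm", "payload": {
  "deltas": [
    [0,0,-0.04,0,0,0],
    [0,0,-0.04,0,0,0],
    [0,0,0,0,0,0]
  ]
}}

```text
time_s: 13.75
tcp_pos: [0.5256, -0.0267, 0.039]
orientation: [-2.027, 2.4, -0.001]
ft_force: [-0.5, 0.3, 0.8]
grip_width: 0.0302
grip_force: 0.8
```

Call:
{"api": "move_arm", "payload": {
  "deltas": [
    [0,0,-0.02,0,0,0],
    [0,0,0,0,0,0]
  ]
}}

```text
time_s: 13.95
tcp_pos: [0.5257, -0.0267, 0.0389]
orientation: [-2.027, 2.4, -0.001]
ft_force: [-0.6, 0.9, 4.2]
grip_width: 0.0305
grip_force: 1.9
```

```bash
python3 -c "
from h import *
show()"
```

```text
t 13.95 tcp [ 0.5257 -0.0267  0.0389] st [ 0.0005 -0.0965] yaw -9.64 F_st [-0.78  0.74] Fz 4.23 M [-0.04  0.22 -0.02] tilt [ 0.0007 -0.0001]
```

Call:
{"api": "move_arm", "payload": {
  "deltas": [
    [0,0,-0.03,0,0,0],
    [0,0,0,0,0,0],
    [0,0,0,0,0,0]
  ]
}}

```text
time_s: 14.25
tcp_pos: [0.526, -0.0267, 0.039]
orientation: [-2.026, 2.399, -0.001]
ft_force: [-0.3, -0.1, 6.1]
grip_width: 0.0305
grip_force: 2.8
```

```bash
python3 -c "
from h import *
show()"
```

```text
t 14.25 tcp [ 0.526  -0.0267  0.039 ] st [ 0.0008 -0.0964] yaw -9.63 F_st [-0.29 -0.17] Fz 6.06 M [ 0.02  0.36 -0.02] tilt [ 0.0013 -0.    ]
```

Call:
{"api": "move_arm", "payload": {
  "deltas": [
    [0,0,-0.04,0,0,0],
    [0,0,0,0,0,0],
    [0.04,0.25,0,0,0,0],
    [0.04,0.25,0,0,0,0],
    [0.04,0.25,0,0,0,0],
    [0,0,0,0,0,0]
  ]
}}

```text
time_s: 14.85
tcp_pos: [0.5278, -0.0189, 0.0389]
orientation: [-2.026, 2.398, -0.002]
ft_force: [-0.6, 0.7, 8.0]
grip_width: 0.0302
grip_force: 3.5
```

```bash
cat >> h.py <<'E'
def plate(z=.048):   # amber plate centre in station frame, yaw, from the top camera
    im=vision.snapshot("top"); C=cam("top"); hsv=cv2.cvtColor(im,cv2.COLOR_RGB2HSV)
    for lo,hi,nm in (((12,120,120),(24,255,255),"amber"),((0,150,120),(8,255,255),"red")):
        for i,a,c,m in blobs(im,lo,hi,20)[1]:
            if 170<c[0]<305 and 165<c[1]<225 and not(c[0]<195 and c[1]<185):
                p=cv2.findContours(m,0,1)[0][0][:,0]; W=(ray(p,z,C)[:,:2]-T0)@ST; b=cv2.minAreaRect((W*1000).astype(np.float32))
                print(nm,a,c.round(1),"st",((ray(c,z,C)[0,:2]-T0)@ST).round(4),"box",np.round(b[0],1),np.round(b[1],1),round(b[2],1),"min",W.min(0).round(4),"max",W.max(0).round(4))
E
python3 -c "
from h import *
show(); plate()"
```

```text
t 14.85 tcp [ 0.5278 -0.0189  0.0389] st [ 0.0013 -0.0884] yaw -9.61 F_st [-0.69  0.61] Fz 8.05 M [ 0.24  0.3  -0.04] tilt [0.0026 0.0002]
amber 81 [289.6 202. ] st [-0.0078 -0.1289] box [  -5.2 -128. ] [12.  88.7] 89.8 min [-0.0496 -0.1339] max [ 0.0391 -0.1219]
amber 50 [274.5 207.9] st [-0.037  -0.0875] box [-37.2 -87.5] [12.3 41.9] 0.8 min [-0.0436 -0.1085] max [-0.0309 -0.0665]
red 33 [263.  194.7] st [-0.0047 -0.0433] box [ -5.2 -43.4] [33.  10.3] 4.2 min [-0.0217 -0.048 ] max [ 0.0115 -0.0374]
```

Call:
{"api": "move_arm", "payload": {
  "deltas": [
    [0.05,0.3,0,0,0,0],
    [0.08,0.5,0,0,0,0],
    [0.08,0.5,0,0,0,0],
    [0.08,0.5,0,0,0,0],
    [0.08,0.5,0,0,0,0],
    [0.08,0.5,0,0,0,0],
    [0.08,0.4,0,0,0,0],
    [0,0,0,0,0,0]
  ]
}}

```text
time_s: 15.7
tcp_pos: [0.5333, 0.0135, 0.0389]
orientation: [-2.026, 2.397, -0.002]
ft_force: [-0.5, -0.2, 6.3]
grip_width: 0.0309
grip_force: 3.3
```

```bash
python3 -c "
from h import *
show(); plate()"
```

```text
t 15.7 tcp [0.5333 0.0135 0.0389] st [ 0.0013 -0.0556] yaw -9.59 F_st [-0.48 -0.29] Fz 6.3 M [ 0.26  0.24 -0.03] tilt [0.0029 0.0005]
amber 109 [279.5 197.9] st [-0.0023 -0.0953] box [  1.5 -94.4] [14.2 99.8] 89.3 min [-0.0484 -0.1011] max [ 0.0514 -0.0867]
amber 50 [263.5 205.4] st [-0.0371 -0.0526] box [-37.2 -52.2] [42.1 12.3] 89.3 min [-0.0434 -0.0733] max [-0.031  -0.0312]
red 35 [252.6 192.5] st [-0.0054 -0.0099] box [ -8.2 -11.2] [38.6 12.9] 0.0 min [-0.0274 -0.0177] max [ 0.0111 -0.0048]
```

Call:
{"api": "move_arm", "payload": {
  "deltas": [
    [0.05,0.3,-0.01,0,0,0],
    [0.08,0.5,-0.01,0,0,0],
    [0.08,0.5,-0.01,0,0,0],
    [0.08,0.5,-0.01,0,0,0],
    [0.08,0.5,-0.01,0,0,0],
    [0.08,0.5,-0.01,0,0,0],
    [0.08,0.4,-0.01,0,0,0],
    [0,0,0,0,0,0]
  ]
}}

```text
time_s: 16.55
tcp_pos: [0.5388, 0.0457, 0.0384]
orientation: [-2.026, 2.397, -0.003]
ft_force: [0.0, 1.2, 8.1]
grip_width: 0.0309
grip_force: 3.6
```

```bash
python3 -c "
from h import *
show(); plate(.047)"
```

```text
t 16.55 tcp [0.5388 0.0457 0.0384] st [ 0.0014 -0.0229] yaw -9.58 F_st [-0.19  1.2 ] Fz 8.09 M [0.31 0.19 0.01] tilt [0.0035 0.0008]
amber 144 [269.  194.5] st [ 0.0006 -0.0613] box [  1.8 -60.3] [ 17.  100.9] 89.9 min [-0.0486 -0.0688] max [ 0.0522 -0.0518]
amber 56 [252.3 202.7] st [-0.0368 -0.0168] box [-37.1 -16.9] [13.  42.1] 2.1 min [-0.0435 -0.0379] max [-0.0305  0.0043]
```

Call:
{"api": "move_arm", "payload": {
  "deltas": [
    [0.05,0.3,-0.01,0,0,0],
    [0.08,0.5,-0.01,0,0,0],
    [0.08,0.5,-0.01,0,0,0],
    [0.08,0.5,-0.02,0,0,0],
    [0.08,0.5,-0.02,0,0,0],
    [0.08,0.5,-0.02,0,0,0],
    [0.05,0.3,-0.02,0,0,0],
    [0,0,0,0,0,0]
  ]
}}

```text
time_s: 17.4
tcp_pos: [0.5432, 0.0765, 0.0369]
orientation: [-2.026, 2.398, -0.002]
ft_force: [-0.7, 0.2, 6.7]
grip_width: 0.0302
grip_force: 3.3
```

```bash
python3 -c "
from h import *
show(); plate(.046)"
```

```text
t 17.4 tcp [0.5432 0.0765 0.0369] st [0.0006 0.0082] yaw -9.6 F_st [-0.77  0.12] Fz 6.66 M [ 0.33  0.25 -0.04] tilt [0.0023 0.0007]
amber 176 [259.2 192.3] st [ 0.0006 -0.0297] box [  0.9 -28.8] [99.6 20.8] 0.5 min [-0.0489 -0.0394] max [ 0.0507 -0.0183]
amber 52 [241.5 200.4] st [-0.0376  0.0177] box [-37.6  17.6] [13.1 41.6] 2.1 min [-0.0443 -0.0032] max [-0.0313  0.0384]
```

Call:
{"api": "move_arm", "payload": {
  "deltas": [
    [0.05,0.3,0,0,0,0],
    [0.08,0.5,0,0,0,0],
    [0.08,0.5,0,0,0,0],
    [0.08,0.5,0,0,0,0],
    [0.08,0.5,0,0,0,0],
    [0.08,0.5,0,0,0,0],
    [0.05,0.3,0,0,0,0],
    [0,0,0,0,0,0]
  ]
}}

```text
time_s: 18.25
tcp_pos: [0.5482, 0.1076, 0.0369]
orientation: [-2.026, 2.398, -0.001]
ft_force: [-0.1, 0.7, 5.8]
grip_width: 0.0306
grip_force: 3.3
```

```bash
python3 -c "
from h import *
show(); plate(.046)"
```

```text
t 18.25 tcp [0.5482 0.1076 0.0369] st [0.0003 0.0397] yaw -9.61 F_st [-0.22  0.7 ] Fz 5.82 M [0.24 0.22 0.02] tilt [0.0023 0.0008]
amber 20 [257.6 167.2] st [ 0.0786 -0.006 ] box [78.5 -6.3] [41.2  8.3] 84.5 min [ 0.0748 -0.0269] max [0.0846 0.0139]
amber 197 [248.9 190.2] st [-0.0004  0.0031] box [0.1 3.8] [100.4  22.6] 0.2 min [-0.0501 -0.0077] max [0.0503 0.0152]
amber 52 [230.8 198. ] st [-0.038   0.0518] box [-38.   51.7] [12.7 40.1] 0.9 min [-0.0446  0.0316] max [-0.0317  0.0718]
```

Call:
{"api": "move_arm", "payload": {
  "deltas": [
    [0.04,0.25,0,0,0,0],
    [0.04,0.25,0,0,0,0],
    [0.04,0.25,0,0,0,0],
    [0.03,0.2,0,0,0,0],
    [0,0,0,0,0,0]
  ]
}}

```text
time_s: 18.8
tcp_pos: [0.5496, 0.1168, 0.0369]
orientation: [-2.026, 2.398, -0.001]
ft_force: [0.5, 0.4, 6.3]
grip_width: 0.0304
grip_force: 3.3
```

```bash
python3 -c "
from h import *
show(); plate(.046)"
```

```text
t 18.8 tcp [0.5496 0.1168 0.0369] st [0.0001 0.049 ] yaw -9.61 F_st [0.39 0.42] Fz 6.26 M [0.12 0.27 0.01] tilt [0.002  0.0005]
amber 25 [255.5 166.8] st [0.0784 0.001 ] box [78.6 -1.3] [51.2 10.4] 86.0 min [ 0.0752 -0.0269] max [0.0856 0.0246]
amber 204 [245.9 189.2] st [0.0004 0.0129] box [ 0.7 14. ] [101.   22.2] 0.1 min [-0.0498  0.0029] max [0.0512 0.0252]
amber 53 [227.8 197.4] st [-0.0383  0.0613] box [-38.1  61.9] [40.9 13.1] 89.3 min [-0.0448  0.0414] max [-0.0317  0.0823]
```

Call:
{"api": "move_arm", "payload": {
  "deltas": [
    [0.02,0.1,0,0,0,0],
    [0.02,0.1,0,0,0,0],
    [0.02,0.1,0,0,0,0]
  ]
}}

```text
time_s: 19.15
tcp_pos: [0.5501, 0.1195, 0.037]
orientation: [-2.026, 2.399, -0.001]
ft_force: [0.3, -0.7, 7.6]
grip_width: 0.0306
grip_force: 3.4
```

```bash
python3 -c "
from h import *
show()"
```

```text
t 19.15 tcp [0.5501 0.1195 0.037 ] st [0.0002 0.0517] yaw -9.63 F_st [ 0.44 -0.68] Fz 7.57 M [-0.21  0.22 -0.  ] tilt [0.0017 0.0002]
```

Call:
{"api": "move_arm", "payload": {
  "deltas": [
    [0.02,0.1,0,0,0,0],
    [0.02,0.1,0,0,0,0],
    [0,0,0,0,0,0]
  ]
}}

```text
time_s: 19.45
tcp_pos: [0.5505, 0.1216, 0.0369]
orientation: [-2.026, 2.399, -0.001]
ft_force: [-0.2, -0.2, 7.3]
grip_width: 0.0304
grip_force: 3.3
```

```bash
python3 -c "
from h import *
show()"
```

```text
t 19.45 tcp [0.5505 0.1216 0.0369] st [0.0003 0.0539] yaw -9.62 F_st [-0.16 -0.23] Fz 7.3 M [-0.03  0.24  0.  ] tilt [0.0018 0.0004]
```

Call:
{"api": "move_arm", "payload": {
  "deltas": [
    [0.02,0.1,0,0,0,0],
    [0.02,0.1,0,0,0,0],
    [0,0,0,0,0,0]
  ]
}}

```text
time_s: 19.75
tcp_pos: [0.5506, 0.1226, 0.0369]
orientation: [2.027, -2.4, 0.002]
ft_force: [-1.1, -3.5, 7.5]
grip_width: 0.0304
grip_force: 3.7
```

```bash
python3 -c "
from h import *
show()"
```

```text
t 19.75 tcp [0.5506 0.1226 0.0369] st [0.0001 0.0549] yaw -9.61 F_st [-0.51 -3.6 ] Fz 7.54 M [-0.91  0.13  0.06] tilt [ 0.0007 -0.0011]
```

Call:
{"api": "move_arm", "payload": {
  "deltas": [
    [0,0,-0.04,0,0,0],
    [0,0,0,0,0,0],
    [0.01,0.05,0,0,0,0],
    [0,0,0,0,0,0],
    [0,0,0,0,0,0]
  ]
}}

```text
time_s: 20.25
tcp_pos: [0.5506, 0.1227, 0.0369]
orientation: [2.027, -2.399, 0.002]
ft_force: [-0.8, -4.9, 9.1]
grip_width: 0.0308
grip_force: 4.8
```

```bash
python3 -c "
from h import *
show(); plate(.046)"
```

```text
t 20.25 tcp [0.5506 0.1227 0.0369] st [0.0001 0.0549] yaw -9.62 F_st [-0.   -4.99] Fz 9.09 M [-1.37  0.32  0.06] tilt [ 0.0004 -0.0017]
amber 28 [255.  166.7] st [0.0781 0.0026] box [78.4  1.7] [57.2  8. ] 86.6 min [ 0.0748 -0.0269] max [0.0841 0.03  ]
amber 217 [244.1 189. ] st [-0.0003  0.0187] box [ 0.8 19.7] [101.2  24.4] 0.1 min [-0.0498  0.0074] max [0.0514 0.0319]
amber 51 [225.7 196.7] st [-0.0379  0.0682] box [-38.3  68.7] [12.7 41. ] 0.8 min [-0.0446  0.0483] max [-0.0317  0.0892]
```

Call:
{"api": "move_arm", "payload": {
  "deltas": [
    [0,0.03,-0.01,0,0,0],
    [0,0,0,0,0,0],
    [0,0,0,0,0,0]
  ]
}}

```text
time_s: 20.6
tcp_pos: [0.5506, 0.1227, 0.0369]
orientation: [2.027, -2.399, 0.003]
ft_force: [-0.3, -6.0, 10.1]
grip_width: 0.03
grip_force: 5.1
```

```bash
python3 -c "
from h import *
show()"
```

```text
t 20.6 tcp [0.5506 0.1227 0.0369] st [0.0001 0.0549] yaw -9.62 F_st [ 0.66 -5.96] Fz 10.12 M [-1.64  0.22  0.07] tilt [ 0.0003 -0.0021]
```

Call:
{"api": "move_arm", "payload": {
  "deltas": [
    [-0.02,-0.12,0,0,0,0],
    [0,0,0,0,0,0],
    [0.2,-0.03,0,0,0,0],
    [0.3,-0.05,0,0,0,0],
    [0.3,-0.05,0,0,0,0],
    [0,0,0,0,0,0]
  ]
}}

```text
time_s: 21.2
tcp_pos: [0.559, 0.1212, 0.0369]
orientation: [-2.027, 2.399, -0.002]
ft_force: [-0.1, -2.1, 9.5]
grip_width: 0.0303
grip_force: 4.6
```

```bash
python3 -c "
from h import *
show(); plate(.046)"
```

```text
t 21.2 tcp [0.559  0.1212 0.0369] st [0.0086 0.0549] yaw -9.61 F_st [ 0.28 -2.09] Fz 9.51 M [-0.69  0.29  0.02] tilt [ 0.0016 -0.0005]
amber 22 [256.8 167.3] st [ 0.0776 -0.0035] box [78.1 -4.8] [44.2  8.4] 85.9 min [ 0.0748 -0.0269] max [0.0839 0.0169]
amber 210 [244.7 186.4] st [0.0084 0.0187] box [ 9.  19.7] [ 23.6 100.6] 89.6 min [-0.0413  0.0076] max [0.0593 0.0317]
amber 54 [226.3 194. ] st [-0.0289  0.0686] box [-29.2  68.5] [41.8 12.3] 89.3 min [-0.0355  0.0476] max [-0.0228  0.0894]
```

Good: sliding along the bar while keeping light contact (y unchanged at 0.0549). The rail is about 15 mm away.

Call:
{"api": "move_arm", "payload": {
  "deltas": [
    [0.3,-0.05,0,0,0,0],
    [0.3,-0.05,0,0,0,0],
    [0.3,-0.05,0,0,0,0],
    [0.2,-0.03,0,0,0,0],
    [0,0,0,0,0,0]
  ]
}}

```text
time_s: 21.75
tcp_pos: [0.5699, 0.1194, 0.0369]
orientation: [-2.027, 2.399, -0.002]
ft_force: [-1.0, -2.2, 9.8]
grip_width: 0.0304
grip_force: 4.5
```

```bash
python3 -c "
from h import *
show(); plate(.046)"
```

```text
t 21.75 tcp [0.5699 0.1194 0.0369] st [0.0197 0.055 ] yaw -9.61 F_st [-0.57 -2.36] Fz 9.84 M [-0.69  0.36 -0.02] tilt [ 0.0015 -0.0006]
amber 22 [256.4 167.1] st [ 0.0779 -0.0021] box [78.7 -2.3] [49.2  7.5] 85.9 min [ 0.0753 -0.0269] max [0.0839 0.0223]
amber 214 [245.7 182.9] st [0.0201 0.0186] box [19.8 19.4] [101.   23.8] 0.1 min [-0.0307  0.0076] max [0.0703 0.0314]
amber 49 [227.  190.3] st [-0.0169  0.0696] box [-17.2  68.7] [41.9 11.6] 89.3 min [-0.023   0.0477] max [-0.0113  0.0896]
```

Call:
{"api": "move_arm", "payload": {
  "deltas": [
    [0.1,-0.02,0,0,0,0],
    [0.1,-0.02,0,0,0,0],
    [0.1,-0.02,0,0,0,0],
    [0,0,0,0,0,0]
  ]
}}

```text
time_s: 22.2
tcp_pos: [0.5727, 0.119, 0.0369]
orientation: [-2.027, 2.399, -0.002]
ft_force: [-2.4, -2.2, 9.8]
grip_width: 0.0304
grip_force: 4.6
```

```bash
python3 -c "
from h import *
show()"
```

```text
t 22.2 tcp [0.5727 0.119  0.0369] st [0.0226 0.055 ] yaw -9.61 F_st [-2.03 -2.56] Fz 9.84 M [-0.47  0.54  0.03] tilt [ 0.0014 -0.0004]
```

Call:
{"api": "move_arm", "payload": {
  "deltas": [
    [0.08,-0.01,0,0,0,0],
    [0,0,0,0,0,0],
    [0,0,0,0,0,0]
  ]
}}

```text
time_s: 22.5
tcp_pos: [0.5734, 0.1188, 0.0369]
orientation: [-2.027, 2.399, -0.002]
ft_force: [-2.1, -1.2, 8.7]
grip_width: 0.0303
grip_force: 4.7
```

```bash
python3 -c "
from h import *
show()"
```

```text
t 22.5 tcp [0.5734 0.1188 0.0369] st [0.0232 0.055 ] yaw -9.62 F_st [-1.85 -1.48] Fz 8.67 M [-0.5   0.56 -0.02] tilt [ 0.0013 -0.0004]
```

Call:
{"api": "move_arm", "payload": {
  "deltas": [
    [0.1,-0.02,0,0,0,0],
    [0,0,0,0,0,0],
    [0,0,0,0,0,0]
  ]
}}

```text
time_s: 22.8
tcp_pos: [0.5744, 0.1186, 0.0369]
orientation: [-2.027, 2.399, -0.002]
ft_force: [-1.5, -1.3, 10.1]
grip_width: 0.0305
grip_force: 4.6
```

```bash
python3 -c "
from h import *
show(); plate(.046)"
```

```text
t 22.8 tcp [0.5744 0.1186 0.0369] st [0.0243 0.055 ] yaw -9.61 F_st [-1.24 -1.48] Fz 10.1 M [-0.43  0.59  0.05] tilt [ 0.0014 -0.0004]
amber 237 [247.  180.1] st [0.0297 0.0167] box [33.5 15.5] [ 50.1 117.1] 70.3 min [-0.0252 -0.0269] max [0.0808 0.0317]
amber 45 [227.5 188.8] st [-0.0119  0.0692] box [-12.2  69. ] [41.  10.9] 89.3 min [-0.0177  0.0485] max [-0.0065  0.0896]
```

Call:
{"api": "move_arm", "payload": {
  "deltas": [
    [0.1,-0.02,0,0,0,0],
    [0,0,0,0,0,0],
    [0,0,0,0,0,0]
  ]
}}

```text
time_s: 23.15
tcp_pos: [0.5749, 0.1186, 0.0369]
orientation: [-2.027, 2.4, -0.001]
ft_force: [-2.4, -0.6, 10.1]
grip_width: 0.0306
grip_force: 5.1
```

```bash
python3 -c "
from h import *
show()"
```

```text
t 23.15 tcp [0.5749 0.1186 0.0369] st [0.0248 0.055 ] yaw -9.61 F_st [-2.3  -1.04] Fz 10.12 M [-0.2   0.94  0.02] tilt [ 0.0004 -0.0004]
```

Call:
{"api": "move_arm", "payload": {
  "deltas": [
    [0.07,-0.01,0,0,0,0],
    [0,0,0,0,0,0],
    [0,0,0,0,0,0]
  ]
}}

```text
time_s: 23.45
tcp_pos: [0.5749, 0.1185, 0.0369]
orientation: [2.027, -2.399, -0.0]
ft_force: [-5.1, -0.0, 11.1]
grip_width: 0.0305
grip_force: 5.8
```

```bash
python3 -c "
from h import *
show()"
```

```text
t 23.45 tcp [0.5749 0.1185 0.0369] st [0.0248 0.0549] yaw -9.62 F_st [-5.01 -0.88] Fz 11.14 M [ 0.15  1.53 -0.01] tilt [-0.0009 -0.0005]
```

Call:
{"api": "move_arm", "payload": {
  "deltas": [
    [0.02,0,0,0,0,0],
    [0,0,0,0,0,0],
    [0,0,0,0,0,0]
  ]
}}

```text
time_s: 23.75
tcp_pos: [0.5749, 0.1186, 0.0369]
orientation: [2.026, -2.399, -0.001]
ft_force: [-5.1, 0.6, 11.9]
grip_width: 0.0302
grip_force: 6.0
```

```bash
python3 -c "
from h import *
show(); plate(.046)"
```

```text
t 23.75 tcp [0.5749 0.1186 0.0369] st [0.0248 0.055 ] yaw -9.62 F_st [-5.17 -0.27] Fz 11.87 M [0.26 1.59 0.06] tilt [-0.0012 -0.0006]
amber 237 [246.9 180.2] st [0.0295 0.0169] box [33.5 15.5] [ 50.1 117.1] 70.3 min [-0.0251 -0.0269] max [0.0808 0.0317]
amber 48 [227.8 188.6] st [-0.0112  0.0686] box [-11.3  69.1] [11.5 41.1] 0.8 min [-0.0169  0.0485] max [-0.0054  0.0896]
```

Call:
{"api": "move_arm", "payload": {
  "deltas": [
    [0.03,0,0,0,0,0],
    [0,0,0,0,0,0],
    [0,0,0,0,0,0]
  ]
}}

```text
time_s: 24.1
tcp_pos: [0.5749, 0.1185, 0.0369]
orientation: [2.026, -2.399, -0.001]
ft_force: [-5.2, -0.1, 12.6]
grip_width: 0.0303
grip_force: 6.2
```

```bash
python3 -c "
from h import *
show()"
```

```text
t 24.1 tcp [0.5749 0.1185 0.0369] st [0.0248 0.0549] yaw -9.63 F_st [-5.09 -0.95] Fz 12.6 M [0.23 1.79 0.01] tilt [-0.0018 -0.0006]
```

Call:
{"api": "move_arm", "payload": {
  "deltas": [
    [-0.08,0.01,0,0,0,0],
    [0,0,0,0,0,0],
    [0,0,0.05,0,0,0],
    [0,0,0.05,0,0,0],
    [0.02,0,0.05,0,0,0],
    [0,0,0.1,0,0,0],
    [0,0,0.2,0,0,0],
    [0,0,0.3,0,0,0]
  ]
}}

```text
time_s: 24.9
tcp_pos: [0.5751, 0.1186, 0.0425]
orientation: [2.026, -2.4, -0.001]
ft_force: [0.2, 0.6, 0.1]
grip_width: 0.0305
grip_force: 0.0
```

Call:
{"api": "move_arm", "payload": {
  "deltas": [
    [0,0,0.5,0,0,0],
    [0,0,1.5,0,0,0],
    [0,0,3,0,0,0],
    [0,0,4,0,0,0],
    [-1,0,4,0,0,0],
    [-3,0,3,0,0,0],
    [-4,-1,1,0,0,0],
    [-4,-1,0,0,0,0]
  ]
}}

```text
time_s: 25.7
tcp_pos: [0.4554, 0.099, 0.2153]
orientation: [-2.024, 2.397, -0.002]
ft_force: [-0.3, 0.7, -0.4]
grip_width: 0.0304
grip_force: 0.0
```

Call:
{"api": "move_arm", "payload": {
  "deltas": [
    [-3,-4,0,0,0,0],
    [-2,-4,0,0,0,0],
    [0,-4,0,0,0,0],
    [0,-4,0,0,0,0],
    [0,-4,0,0,0,0],
    [0,-3,0,0,0,0],
    [0,-1,0,0,0,0],
    [0,0,0,0,0,0]
  ]
}}

```text
time_s: 26.5
tcp_pos: [0.4052, -0.1421, 0.2131]
orientation: [-2.023, 2.403, 0.0]
ft_force: [0.1, -0.3, 0.1]
grip_width: 0.0306
grip_force: 0.0
```

Run:
```python
from h import *
show(); im=vision.snapshot("top"); cv2.imwrite("pics/top9.png",cv2.resize(im[135:235,160:360,::-1],None,fx=4,fy=4,interpolation=cv2.INTER_CUBIC)); plate(.046)
```

```text
t 26.5 tcp [ 0.4052 -0.1421  0.2131] st [-0.099  -0.2303] yaw -9.81 F_st [ 0.18 -0.28] Fz 0.11 M [ 0.09  0.08 -0.04] tilt [0.0002 0.0001]
amber 812 [234.4 175.5] st [0.035  0.0588] box [26.5 85.9] [104.8 225.7] 0.0 min [-0.0259 -0.0269] max [0.0789 0.1988]
red 92 [220.6 175.9] st [0.0233 0.1007] box [ 25.3 100.6] [98.9 11.9] 0.0 min [-0.0241  0.0947] max [0.0747 0.1065]
```

View pics/top9.png

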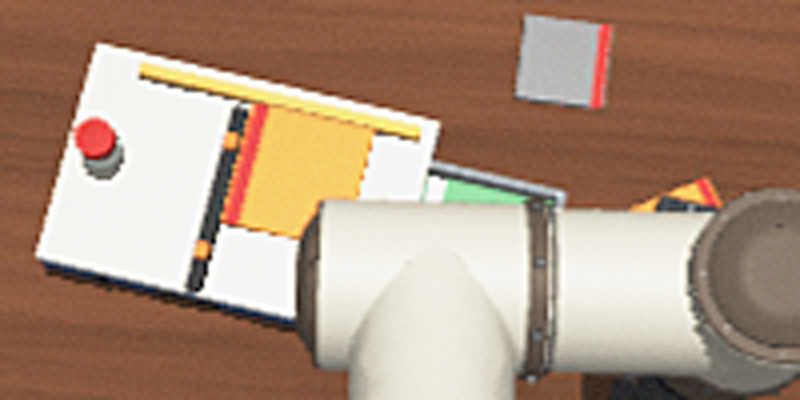

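The crop shows the amber plate square in the corner: red band against the bar at (250,165), +x edge along the rail, and the green plate still in the rack. The measured red band spans x −24 to 75 mm and reaches y 106.5 mm, at 0° to the station. Handing in.

```bash
python3 -c "
from bench import r
print(r.job_done())"
```

```text
the job is handed in; nothing more can be done
None
```

The amber plate lies flat and square in the corner, against the stop bar and the side rail, each pushed at an estimated 4–6 N from wrist readings with a press of no more than about 13 N; the visible green plate is still in the rack and the job is handed in (no verdict returned).

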